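# Load the tilted sensor magazine and close its keeper

## Task

Slide both black sensor bodies into the tilted aluminium rail tube, right way up and brass nose first (noses downhill), until the first is against the blue end stop and the second is against the first. Then slide the red keeper fully across behind them, let go, and leave the lens, screwdriver and jar where they are.

Things in the scene. Friction and masses are not known exactly. Their poses are not given: they have to be found in the camera images.
- sensor_a: loose black sensor body, 44 mm long (x), 30 wide (y), 22 high (z), about 60 g, lying right way up on the table. Its +x end is the nose: the last 8 mm are a brass snout 24 mm wide and 16 high; a white stripe marks the black top just behind it, a blue window the rear. Origin: centre of the underside (mid length); x to the nose, z up
- sensor_b: the second, identical one: loose black sensor body, 44 mm long (x), 30 wide (y), 22 high (z), about 60 g, lying right way up on the table. Its +x end is the nose: the last 8 mm are a brass snout 24 mm wide and 16 high; a white stripe marks the black top just behind it, a blue window the rear. Origin: centre of the underside (mid length); x to the nose, z up
- sensor_a_nose (a point): centre of sensor_a's brass end face: 22 mm ahead of its origin along x, 8 mm above its underside
- sensor_b_nose (a point): centre of sensor_b's brass end face, likewise
- rail: fixed aluminium rail on a stand, inclined 15 degrees: open loading trough uphill, slotted tube downhill. Origin: middle of the channel floor at the tube's mouth, 48 mm above the table; x points downhill along the channel, y across it (the keeper knob is on the +y side), z square to the floor. A sensor laid in the trough may stay or creep down, depending on friction; one can push the other down the tube
- trough_end (a point): middle of the floor at the trough's open upper end, x = -85 mm in the rail's frame. The trough runs from here to the mouth (x = 0): flat floor, side walls 5 mm high and 3 mm thick converging from about 40 mm apart inside here to 34 mm at the mouth; no end wall
- tube_stop (a point): middle of the floor at the blue end stop's face, x = 88 mm in the rail's frame. The tube runs from the mouth (x = 0) to here: walls 33 mm apart inside, 24 mm high, 4 mm thick; from x = 8 mm inward lips 24 to 27 mm above the floor leave a 25 mm slot on top. Two sensors (2 x 44 mm) just fill it: pushed home, the second one's rear is flush with the mouth
- keeper (a joint): red keeper bar sliding level across the channel (towards the rail's -y) just uphill of the mouth: 0 = open, beside the trough; 0.036 m = fully across (stop). Friction about 1.5 N, stays where left. Bar 8 mm thick, at x = -11 to -3 mm in the rail's frame, 6.5 to 16.5 mm above the floor; inner end at y = 20 mm when open, -16 mm when shut
- keeper_knob (a point): top centre of the keeper's red round knob: 12 mm diameter, standing 22 mm above the bar (its top 38.5 mm above the level of the channel floor, square to it). In the rail's frame it is at x = -7 mm and y = 58 mm when open, 22 mm when shut
- lens: bystander: black lens barrel with a magenta ring, standing, 43 mm across, 52 mm high; origin at the centre of its underside
- driver: bystander: screwdriver 150 mm long lying on the table; origin near its middle, blade to +x
- jar: bystander: closed jar 44 mm across, 50 mm high, standing; origin at the centre of its underside
Mind the look-alikes: they are no part of the job. What is shaped like the sensor_a but purple is not meant. There is more than one size of the part that bears rail; the job needs the larger.

How it is judged (in metres and radians):
At the end, for the whole second after the job is handed in: Either sensor in the lower place, the other behind it: centres within 6 mm of x = 66 and 22 mm along the rail, noses downhill, underside -3 to +4 mm from the floor, within 5 mm of mid-channel and 0.12 rad of its direction, at rest; keeper across by more than 30 of 36 mm (((x of sensor_a in the frame of rail between 0.06 and 0.072 m and x of sensor_a_nose in the frame of rail between 0.082 and 0.094 m and y of sensor_a in the frame of rail between -0.005 and 0.005 m and z of sensor_a in the frame of rail between -0.003 and 0.004 m and angle between the x axis of each of sensor_a, sensor_b and the x axis of rail, either way round below 0.12 rad and linear speed of each of sensor_a, sensor_b below 0.01 m/s and x of sensor_b in the frame of rail between 0.016 and 0.028 m and x of sensor_b_nose in the frame of rail between 0.038 and 0.05 m and y of sensor_b in the frame of rail between -0.005 and 0.005 m and z of sensor_b in the frame of rail between -0.003 and 0.004 m) or (x of sensor_b in the frame of rail between 0.06 and 0.072 m and x of sensor_b_nose in the frame of rail between 0.082 and 0.094 m and y of sensor_b in the frame of rail between -0.005 and 0.005 m and z of sensor_b in the frame of rail between -0.003 and 0.004 m and angle between the x axis of each of sensor_b, sensor_a and the x axis of rail, either way round below 0.12 rad and linear speed of each of sensor_b, sensor_a below 0.01 m/s and x of sensor_a in the frame of rail between 0.016 and 0.028 m and x of sensor_a_nose in the frame of rail between 0.038 and 0.05 m and y of sensor_a in the frame of rail between -0.005 and 0.005 m and z of sensor_a in the frame of rail between -0.003 and 0.004 m)) and value of joint keeper above 0.03 m); the robot touches nothing.
It fails at once if the lens is shifted by more than 30 mm (distance of lens from where it was at the start of the episode above 0.03 m).
It fails at once if the screwdriver is shifted by more than 30 mm (distance of driver from where it was at the start of the episode above 0.03 m).
It fails at once if the jar is shifted by more than 30 mm (distance of jar from where it was at the start of the episode above 0.03 m).
It also fails if it takes over 72 s, if anything falls off the work surface, if the arm or the gripper's body presses on something with over 40 N, if the wrist force passes 120 N, or if a joint passes its speed limit or range.

## Robot

A 7-joint arm with a two-finger parallel gripper is mounted at the origin on the work surface. World frame = base frame: x ahead of the robot, y to its left, z up, the work surface at z = 0. Lengths are in m, angles in degrees, forces in N, time in s.
With the tool pointing down it reaches from about 0.35 to 0.775 m from the base axis. Payload 3.1 kg.
Tool frame: the origin (TCP) lies on the centre line of the jaws, within the pads' length; the fingertips stand 17 mm ahead of it and the grasp point (between the pads) lies 2 mm behind it (robot.tip_reach is the distance from the TCP to the fingertips, in m); z points along the fingers, y is the direction in which the jaws open and shut (so a half turn about z gives the same grasp; the last joint's range is limited). The gripper opens to 85 mm and grips with 20 to 120 N. Pads are 22 mm wide; open, the fingers measure 114 mm over their backs; the gripper's body (76 mm by 85 mm) begins 54 mm behind the grasp point. The pads swing forward as they close: fully open they stand 13 mm farther back than shut.
Start: joints at [-76.53, 17.813, 0.802, 86.603, -0.252, 75.585, -1.558], TCP at [0.15, 0.529, 0.248] pointing down, gripper open.
Joint ranges: [-154.91, 154.91], [-16.99, 109.72], [-72.82, 74.43], [7.12, 147.25], [-82.49, 262.49], [11.32, 116.49], [-174.64, 174.64]. Speed limits (degrees/s): [159.86, 159.86, 180, 180, 180, 180, 180].

## Interface

Orientations are given as [roll, pitch, yaw] about the fixed x, y, z axes, in that order (R = Rz(yaw) Ry(pitch) Rx(roll)).
In Python, from station import robot, fingers, vision, workorder, recognise gives the robot as it stands. Calls block until the motion is done:
- robot.move_to(position, orientation): joint-space move of the TCP to a pose.
- robot.line_to(position, orientation=None, velocity=0.15, f_stop=None): straight line of the TCP; orientation=None keeps the orientation; velocity is the mean speed in m/s. With f_stop (N) it stops when the force on the tool has changed by that much, and returns True; else False.
- robot.move_j(angles): joint-space move.
- fingers.gripper_to(opening, force=None): opening from 0.0 (shut) to 1.0 (fully open); force is the grip in N (None keeps the last); returns when the fingers have stopped.
- robot.pause(seconds).
- robot.inverse_kinematics(position, orientation): joint angles nearest the present ones, or None.
- vision.grab_frame(name): name is "scene" or "top" or "wrist"; returns the picture (384x512x3 uint8, red, green, blue); there is no depth.
- vision.calibration(name): a dict with "mtx" (3x3 intrinsics, pixels), "extrinsics" (4x4, takes a point from world to camera coordinates); the wrist camera has in their place "T_tool_cam" (4x4, takes a point from camera to tool coordinates, whose origin is the TCP and whose axes are the flange's). Camera axes: x right, y up, looking along -z (the intrinsics and any distortion apply to the point x, -y, -z); pixel columns grow to the right and rows downward; lengths in m; the calibration is good to about 2 mm. A picture is of the moment at which its call begins: read the wrist's pose just before it. calibration takes no time and is no camera call.
A pose or a line that the arm cannot do raises robot.PlanningError and nothing moves.
- workorder.close_job(): hands the job in, once; it reports no verdict.
Trained networks look in the newest picture that a camera, given by its name, has taken for a name from the list of things; names that differ only in an ending like _2 or _b are one class to them, and where a whole thing is asked for, a point or a joint stands for the part that bears it (a point fixed in the world has none). Each returns a list of dicts, best first, with "p" (0 to 1); they miss things now and then, are a little off and sometimes report something else, mostly with a low value. They report only what shows in the picture. A call takes as long as a camera call. They do not tell look-alikes from the thing itself.
- recognise(label, camera): "rect" ([centre column, centre row, width, height] in pixels, round what is visible of it).
Readings, each from a call of its own:
- robot.current_time_s(): time.
- robot.current_joint_positions(): joint angles.
- robot.current_dq(): joint speeds.
- robot.current_joint_torque(): joint torques, N m.
- robot.current_tool_pos(): TCP position.
- robot.current_eef_rot(): TCP orientation.
- robot.current_contact_force(): force on the tool from outside, world axes, zero at the start.
- robot.current_torque(): the same for the moment, N m.
- robot.current_finger_gap(): opening from 0.0 (shut) to 1.0 (fully open).
Only numpy, scipy, OpenCV 4.12 (cv2) and the standard library are available. Lean on these libraries where they do the work, as an engineer would, in place of code of your own. Each camera call takes 0.05 s, during which the arm holds its last target. There are 200 camera calls.

## Working session

There is one attempt and no reset: what is moved stays moved. The work goes in short steps, each a Python script; the robot and the scene stay as the last script left them, time stands still between calls to the robot, and variables do not carry over. Pictures are saved under pics/ and viewed, about 8 in all and at most 12, crops included, and the job is handed in when it is done.

```bash
ls; mkdir -p pics; cat > h.py <<'E'
import numpy as np, cv2
from station import robot, fingers, vision, workorder, recognise
def save(n,im): cv2.imwrite('pics/'+n+'.png',cv2.cvtColor(im,cv2.COLOR_RGB2BGR))
def ray(cam,px,T=None):
    """origin, direction(world) of pixel"""
    c=vision.calibration(cam); K=np.array(c['mtx'])
    d=c.get('distortion',c.get('dist'))
    u=cv2.undistortPoints(np.array([[px]],float),K,None if d is None else np.array(d,float))[0,0]
    v=np.array([u[0],-u[1],-1.0])
    E=np.linalg.inv(np.array(c['extrinsics'])) if 'extrinsics' in c else T@np.array(c['T_tool_cam'])
    return E[:3,3],E[:3,:3]@v
def onz(cam,px,z,T=None):
    o,d=ray(cam,px,T); return o+d*(z-o[2])/d[2]
def proj(cam,P,T=None):
    c=vision.calibration(cam); K=np.array(c['mtx'])
    E=np.array(c['extrinsics']) if 'extrinsics' in c else np.linalg.inv(T@np.array(c['T_tool_cam']))
    p=(np.atleast_2d(P)@E[:3,:3].T+E[:3,3])*[1,-1,-1]; q=p@K.T
    return q[:,:2]/q[:,2:]
from scipy.spatial.transform import Rotation as Ro
def tool():
    T=np.eye(4);T[:3,3]=robot.current_tool_pos();T[:3,:3]=Ro.from_euler('xyz',robot.current_eef_rot(),degrees=True).as_matrix();return T
E
python3 - <<'E'
from h import *
for n in('top','scene'):
    im=vision.grab_frame(n)
    save(n+'0',cv2.resize(im,(800,600),interpolation=cv2.INTER_CUBIC))
    for l in('sensor_a','rail','keeper','keeper_knob','lens','driver','jar'):
        print(n,l,[(np.round(r['rect']).tolist(),round(r['p'],2)) for r in recognise(l,n)])
print(vision.calibration('top'),vision.calibration('wrist'))
print(tool())
E
```

```text
pics
top sensor_a [([133.0, 220.0, 22.0, 22.0], 0.85), ([206.0, 228.0, 18.0, 17.0], 0.72), ([188.0, 273.0, 23.0, 20.0], 0.56)]
top rail [([307.0, 95.0, 58.0, 37.0], 0.77), ([307.0, 182.0, 90.0, 44.0], 0.59)]
top keeper [([305.0, 172.0, 10.0, 25.0], 0.62), ([310.0, 86.0, 11.0, 14.0], 0.45)]
top keeper_knob [([306.0, 169.0, 14.0, 32.0], 0.53)]
top lens [([221.0, 155.0, 23.0, 21.0], 0.61)]
top driver [([136.0, 144.0, 26.0, 22.0], 0.65), ([338.0, 307.0, 59.0, 43.0], 0.55)]
top jar [([136.0, 145.0, 23.0, 19.0], 0.59)]
scene sensor_a [([370.0, 278.0, 23.0, 31.0], 0.9), ([313.0, 226.0, 24.0, 29.0], 0.65), ([354.0, 206.0, 23.0, 19.0], 0.61)]
scene rail [([135.0, 232.0, 42.0, 50.0], 0.98), ([220.0, 173.0, 65.0, 56.0], 0.91), ([316.0, 223.0, 24.0, 26.0], 0.35)]
scene keeper [([208.0, 185.0, 20.0, 15.0], 0.67), ([315.0, 225.0, 23.0, 26.0], 0.49)]
scene keeper_knob [([206.0, 184.0, 23.0, 17.0], 0.65)]
scene lens [([253.0, 257.0, 25.0, 26.0], 0.63)]
scene driver [([274.0, 118.0, 55.0, 15.0], 0.65)]
scene jar [([309.0, 341.0, 33.0, 31.0], 0.76)]
{'mtx': array([[349.1575308 ,   0.        , 257.3708
[... 458 characters left out ...]
908623, 195.43051288],
       [  0.        ,   0.        ,   1.        ]]), 'T_tool_cam': array([[ 4.26044863e-04,  9.52083905e-01,  3.05836649e-01,
         7.88292371e-02],
       [ 9.99999860e-01, -5.01725951e-04,  1.68849610e-04,
         2.01833269e-04],
       [ 3.14205180e-04,  3.05836534e-01, -9.52083986e-01,
        -1.25492153e-01],
       [ 0.00000000e+00,  0.00000000e+00,  0.00000000e+00,
         1.00000000e+00]])}
[[-9.61960340e-01  2.73189131e-01  4.78796019e-05  1.50266097e-01]
 [ 2.73189135e-01  9.61960334e-01  1.13801409e-04  5.29111482e-01]
 [-1.49689697e-05  1.22552629e-04 -9.99999992e-01  2.48346568e-01]
 [ 0.00000000e+00  0.00000000e+00  0.00000000e+00  1.00000000e+00]]
```

View pics/top0.png

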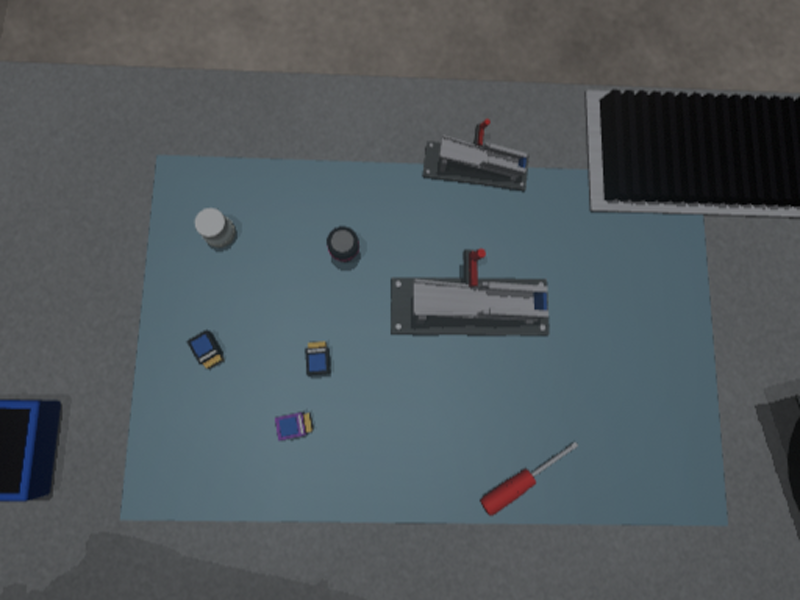

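```bash
python3 - <<'E'
from h import *
for n,p,z in(('a',(133,220),.022),('b',(206,228),.022),('c',(188,273),.022),('small rail',(307,95),.05),('rail',(307,182),.06),('knob',(306,169),.08),('lens',(221,155),.05),('drv',(338,307),.01),('jar',(136,145),.05)):
    print(n,onz('top',p,z).round(3))
E
```

```text
a [0.537 0.301 0.022]
b [0.524 0.15  0.022]
c [0.432 0.183 0.022]
small rail [ 0.813 -0.058  0.05 ]
rail [ 0.619 -0.055  0.06 ]
knob [ 0.641 -0.05   0.08 ]
lens [0.674 0.122 0.05 ]
drv [ 0.368 -0.127  0.01 ]
jar [0.69  0.298 0.05 ]
```

The top view shows two black sensors at (205,349) with the nose lower right and at (317,358) with the nose up. The purple look-alike is at (293,425). The large rail is at (470,305), downhill to the right, and the small rail is at (475,163). Next I take close wrist views of each.

```bash
python3 - <<'E'
from h import *
import pickle
D={}
for n,p,y in(('A',(.537,.301,.16),119),('B',(.524,.15,.16),106),('R',(.62,-.055,.2),90)):
    robot.move_to(p,[180,0,y]); T=tool(); im=vision.grab_frame('wrist'); D[n]=(T,im)
    print(n,robot.current_time_s(),robot.current_joint_positions())
pickle.dump(D,open('D.pkl','wb'))
def crop(n,ctr,hw,hh):
    u,v=proj('wrist',ctr,D[n][0])[0].astype(int); print(n,'crop origin',u-hw,v-hh)
    return D[n][1][v-hh:v+hh,u-hw:u+hw]
a=crop('A',(.537,.301,.02),50,75);b=crop('B',(.524,.15,.02),50,75)
save('AB',cv2.resize(np.hstack([a,b]),None,fx=4,fy=4,interpolation=cv2.INTER_CUBIC))
save('R',cv2.resize(D['R'][1],(800,600),interpolation=cv2.INTER_CUBIC))
E
```

```text
A 2.525 [-44.84257486  29.60608558  20.59046049  83.84779798 -10.87943282
  68.47921588   6.5152457 ]
B 3.2333 [-37.52000315  22.11183097  25.98299646  95.86263489 -10.63460784
  64.41340752   7.55430001]
R 4.2 [-17.87737775  30.45232386  32.8493554   79.75753424 -16.72075663
  74.73067986  16.09616142]
A crop origin 203 116
B crop origin 203 114
```

View pics/AB.png

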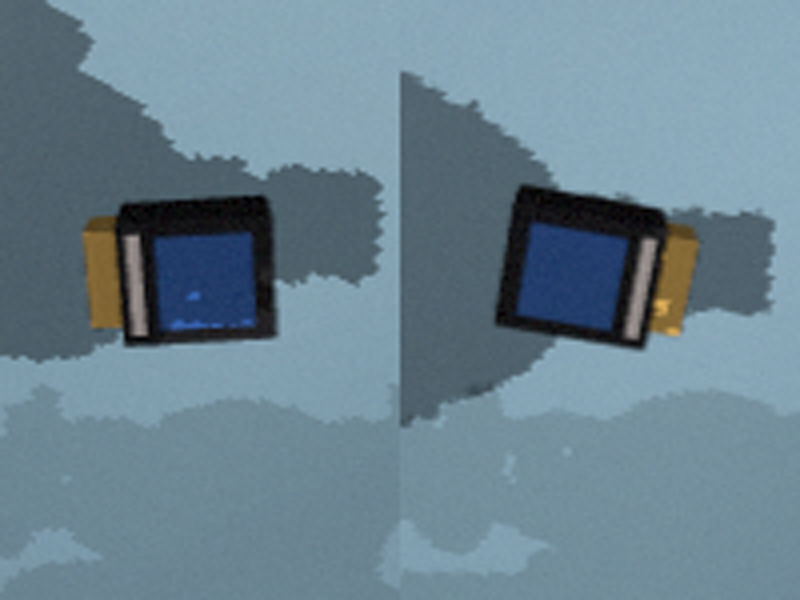

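View pics/R.png

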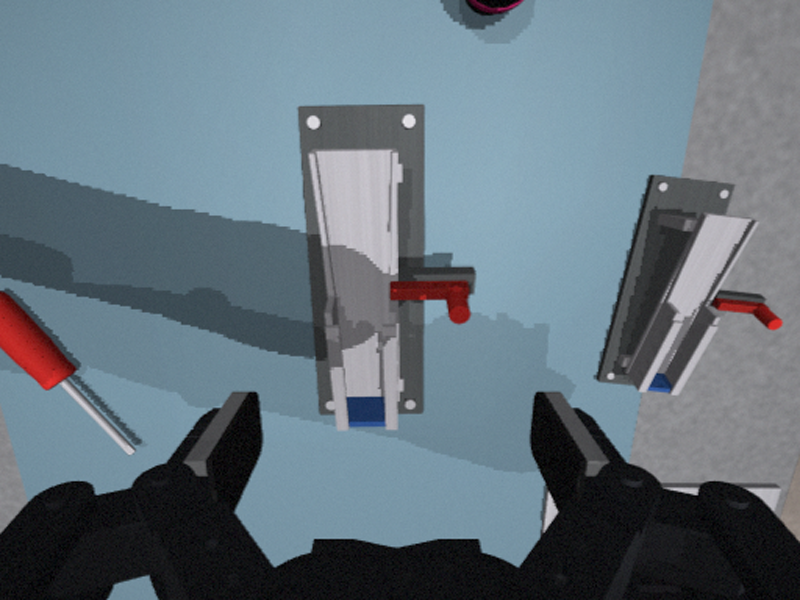

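Close views confirm both sensors are black and right way up: A's nose points left and B's right in the crop. The rail's trough end is at about (355,152), the mouth at about (358,328), the knob at (459,313) and the blue stop at (366,410). Now I fit the poses.

```bash
cat > fit.py <<'E'
from h import *
import pickle
from scipy.optimize import least_squares
D=pickle.load(open('D.pkl','rb'))
def fit(T,L,px,x0,Rt=np.eye(3),z0=0):
    L=np.array(L)/1e3;px=np.array(px)
    W=lambda q:(L@Rt.T)@Ro.from_euler('z',q[2]).as_matrix().T+[q[0],q[1],z0]
    s=least_squares(lambda q:(proj('wrist',W(q),T)-px).ravel(),x0)
    return s.x,s.fun.reshape(-1,2).round(1),W
if __name__=='__main__':
    A=[(14,15,22),(-22,15,22),(14,-15,0),(-22,-15,0)]
    q,r,_=fit(D['A'][0],A,np.array([(127,346),(276,336),(119,206),(268,197)])/4+[203,116],[.537,.301,np.radians(209)])
    print('A',q,np.degrees(q[2]),r.tolist())
    B=[(-22,-15,22),(14,-15,22),(-22,15,0),(14,15,0)]
    q,r,_=fit(D['B'][0],B,np.array([(97,325),(245,349),(118,186),(265,214)])/4+[203,114],[.524,.15,0])
    print('B',q,np.degrees(q[2]),r.tolist())
    Rt=Ro.from_euler('y',15,degrees=True).as_matrix()
    L=[(-7,58,38.5),(-85,20,0),(-85,-20,0)]
    q,r,W=fit(D['R'][0],L,np.array([(459,315),(395,152),(313,154)])*.64,[.62,-.05,-1.57],Rt,.048)
    print('R',q,np.degrees(q[2]),r.tolist()); np.save('rail.npy',q)
    T,im=D['R']; y0,x0=85,185; k=4
    c=cv2.resize(im[y0:y0+200-5,x0:x0+130],None,fx=k,fy=k,interpolation=cv2.INTER_CUBIC)[:,:,:].copy()
    def Wl(P): return (np.array(P)/1e3@Rt.T)@Ro.from_euler('z',q[2]).as_matrix().T+[q[0],q[1],.048]
    def poly(P,col):
        u=((proj('wrist',Wl(P),T)-[x0,y0]+.5)*k).astype(np.int32); cv2.polylines(c,[u],False,col,1)
    poly([(-85,20,0),(0,17,0),(0,17,5),(-85,20,5)],(255,0,0)); poly([(-85,-20,0),(0,-17,0),(0,-17,5),(-85,-20,5)],(255,0,0))
    for s in(1,-1): poly([(0,16.5*s,24),(88,16.5*s,24),(88,20.5*s,24),(0,20.5*s,24),(0,16.5*s,24)],(0,255,0)); poly([(8,12.5*s,27),(88,12.5*s,27)],(255,255,0))
    poly([(88,-16,0),(88,16,0)],(255,0,255))
    poly([(-11,40,16.5),(-11,20,16.5),(-3,20,16.5),(-3,40,16.5)],(0,255,255))
    save('Rov',c[:, :])
    print(c.shape)
E
python3 fit.py
```

```text
A [0.52997297 0.30321035 3.71892603] 213.07876562739895 [[-0.6, 0.8], [0.6, 0.8], [0.1, -0.7], [-0.2, -0.9]]
B [0.52185222 0.1546285  0.10498323] 6.015095774387722 [[-0.8, 0.7], [0.3, 1.1], [0.4, -0.6], [0.2, -1.2]]
R [ 0.59689302 -0.05280741 -1.56884019] -89.88792186392762 [[1.6, 2.0], [-2.3, -0.1], [0.8, -1.6]]
(780, 520, 3)
```

View pics/Rov.png

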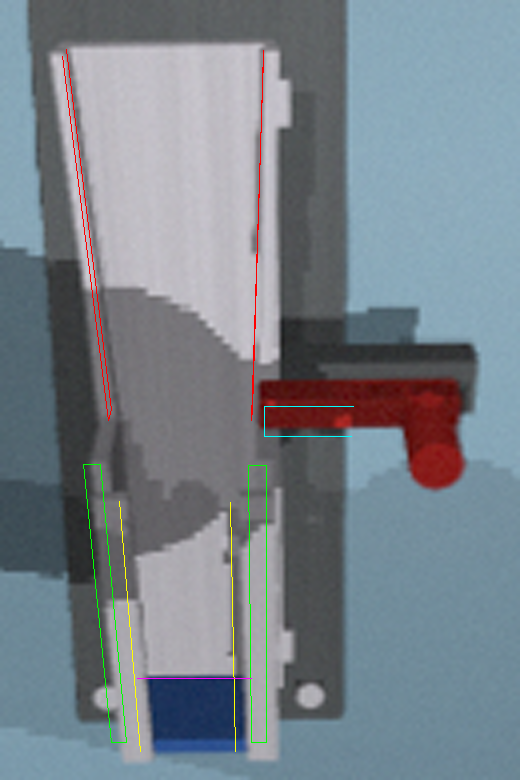

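```bash
python3 - <<'E'
from fit import *
T=D['R'][0]
L=np.array([(-85,20,0),(-85,-20,0),(-7,58,38.5),(-3,20,16.5),(88,-12.5,27),(88,12.5,27),(0,-17,0),(88,0,0)])/1e3
px=np.array([(264,45),(67,48),(436,464),(262,427),(150,745),(245,745),(118,425),(198,676)])/4+[185,85]
for pr in (1e-6,1.):
  def W(q): return L@(Ro.from_euler('xyz',[q[4],np.radians(15)+q[5],q[2]]).as_matrix()).T+[q[0],q[1],.048+q[3]]
  s=least_squares(lambda q:np.r_[(proj('wrist',W(q),T)-px).ravel(),q[3]/(.003*pr),q[4]/(.03*pr),q[5]/(.03*pr)],[.6,-.05,-1.57,0,0,0],loss='soft_l1',x_scale=[.01,.01,.01,.01,.01,.01])
  print(s.x.round(4),np.degrees(s.x[2]));print((proj('wrist',W(s.x),T)-px).round(1).tolist())
# top view
q=s.x
L=np.array([(-85,0,0),(88,0,0),(-7,58,38.5)])/1e3
for f in ('top','scene'): print(f,(proj(f,W(q))*800/512).round(0).tolist())
E
```

```text
[ 0.5981 -0.0522 -1.5546 -0.     -0.     -0.    ] -89.06949137168573
[[-0.5, -0.3], [-0.6, -0.4], [2.9, 1.0], [1.4, 0.8], [-0.5, 0.7], [-0.3, 0.4], [-0.9, -4.7], [0.7, -0.4]]
[ 0.5979 -0.0529 -1.5535 -0.003   0.0055 -0.0146] -89.00822355063691
[[-0.8, 0.3], [-0.1, 0.1], [2.0, 0.1], [1.1, 0.4], [-0.6, 0.3], [-0.6, 0.1], [-0.7, -4.9], [0.7, -0.3]]
top [[415.0, 299.0], [535.0, 305.0], [483.0, 252.0]]
scene [[388.0, 303.0], [312.0, 250.0], [311.0, 281.0]]
```

```bash
cat >> h.py <<'E'
RO=np.array([.598,-.0523,.048]); RR=Ro.from_euler('xyz',[0,15,-89.1],degrees=True).as_matrix()
TR=Ro.from_matrix(RR@np.diag([-1,1,-1.])).as_euler('xyz',degrees=True).tolist()
def rp(x,y,z): return (RO+RR@(np.array([x,y,z])/1e3)).tolist()
def st(m): print(m,round(robot.current_time_s(),2),'gap',round(robot.current_finger_gap(),3),'F',np.round(robot.current_contact_force(),1),'rail',(RR.T@(np.array(robot.current_tool_pos())-RO)*1e3).round(1),flush=True)
def pick(x,y,yaw):
    c=np.cos(np.radians(yaw));s=np.sin(np.radians(yaw))
    p=[x-.004*c,y-.004*s]; o=[180,0,(yaw-180+180)%360-180]
    fingers.gripper_to(.75); robot.move_to(p+[.09],o)
    print('touch',robot.line_to(p+[.024],velocity=.1,f_stop=8)); fingers.gripper_to(0,force=30); st('grip')
    robot.line_to(p+[.15],velocity=.2); st('lift')
def place(x=-48):
    robot.move_to(rp(x-4,0,80),TR); robot.line_to(rp(x-4,0,40),velocity=.15); st('above')
    print('touch',robot.line_to(rp(x-4,0,21),velocity=.04,f_stop=5)); st('down')
E
python3 - <<'E'
from h import *
print(robot.tip_reach,TR)
pick(.530,.3032,213.1); place()
save('p1',cv2.resize(vision.grab_frame('wrist')[40:,:],(800,537)))
E
```

```text
0.017 [180.0, -14.999999999999996, 90.89999999999999]
touch False
grip 7.2 gap 0.343 F [-0.5 -0.8  2.8] rail [-340.8  -58.3 -115.2]
lift 7.98 gap 0.338 F [-0.1  0.2 -0.8] rail [-372.3  -60.2    4.3]
above 9.92 gap 0.342 F [ 0.4 -0.5  0.4] rail [-53.1  -0.3  39.3]
touch True
down 10.35 gap 0.342 F [-0.5 -1.2  3.8] rail [-51.7   0.6  24.6]
```

View pics/p1.png

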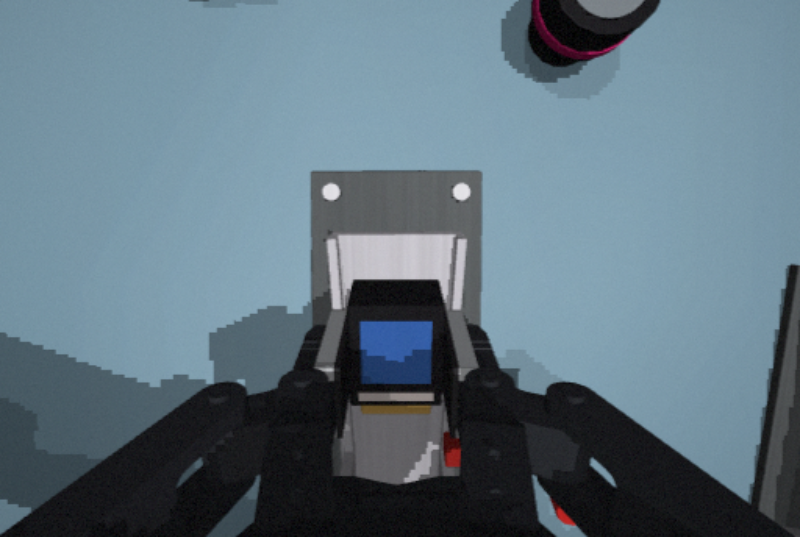

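The sensor sits centred between the trough walls at (395,340), touching down at the expected height. Next I release it and push.

```bash
cat >> h.py <<'E'
def push(xe,xs=-100,v=.06,f=12):
    fingers.gripper_to(.55); robot.line_to(rp(-52,0,62),velocity=.2); 
    robot.line_to(rp(xs,0,62),velocity=.2); fingers.gripper_to(0); robot.line_to(rp(xs,0,25),velocity=.15); st('behind')
    print('stop',robot.line_to(rp(xe,0,25),velocity=v,f_stop=f)); st('pushed')
E
python3 - <<'E'
from h import *
push(-14)
T=tool();im=vision.grab_frame('wrist')
save('p2',cv2.resize(im[40:,:],(800,537)))
E
```

```text
behind 12.36 gap -0.001 F [-0.1 -0.4  0.5] rail [-100.2   -0.5   24.5]
stop False
pushed 13.94 gap 0.003 F [ 0.1  1.1 -0. ] rail [-14.6   0.1  24.9]
```

View pics/p2.png

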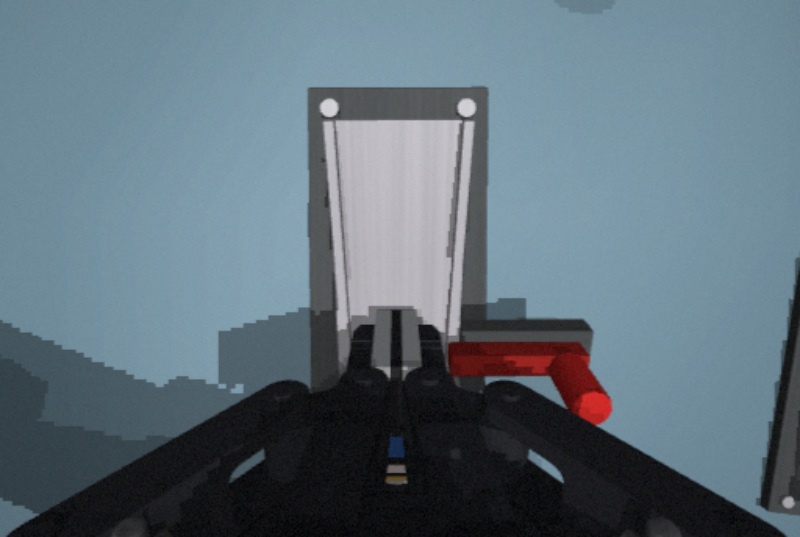

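Sensor A is in the tube ahead of the closed fingers: its blue window and brass show at (397,460). The trough is clear and the keeper untouched. Now sensor B.

```bash
python3 - <<'E'
from h import *
robot.line_to(rp(-40,0,110),velocity=.25)
pick(.5219,.1546,6.0); place()
push(-11.5,f=15)
robot.line_to(rp(-60,0,25),velocity=.15); robot.line_to(rp(-75,0,75),velocity=.2); robot.pause(.2)
T=tool();im=vision.grab_frame('wrist'); np.save('T3.npy',T); save('p3raw',im)
q=proj('wrist',[rp(0,0,22)],T)[0]; print(q)
save('p3',cv2.resize(im[100:384,100:412],None,fx=2.1,fy=2.1,interpolation=cv2.INTER_CUBIC))
im=vision.grab_frame('top'); save('p3t',cv2.resize(im[150:230,240:370],None,fx=6,fy=6,interpolation=cv2.INTER_CUBIC))
E
```

```text
touch False
grip 17.23 gap 0.343 F [ 0.1 -0.6  3.6] rail [-194.9  -76.   -76.2]
lift 18.02 gap 0.343 F [-0.3 -0.7 -1.1] rail [-226.5  -78.    43.5]
above 19.32 gap 0.343 F [-0.1 -1.  -0.5] rail [-54.3  -0.5  39.1]
touch True
down 19.75 gap 0.343 F [-0.2 -0.1  3.5] rail [-51.8   0.6  24.6]
behind 21.71 gap 0.002 F [ 0.9 -0.3  0.4] rail [-100.2   -0.5   24.4]
stop False
pushed 23.33 gap 0.001 F [ 0.3 -0.   0.2] rail [-11.8  -0.   24.9]
[255.47276305 321.95267769]
```

View pics/p3.png

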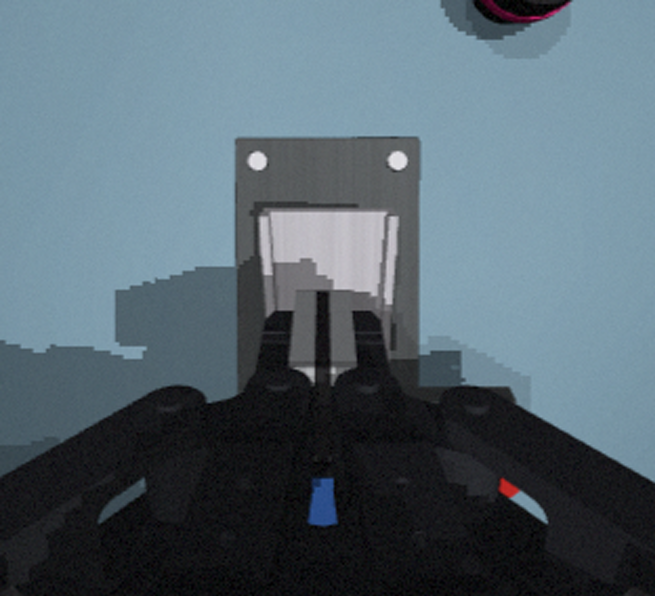

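The fingers hide the mouth in this view. I move to the clear pose used earlier and look again.

```bash
python3 - <<'E'
from h import *
fingers.gripper_to(1.0)
robot.move_to([.62,-.085,.22],[180,0,90]);robot.pause(.2)
T=tool();im=vision.grab_frame('wrist')
u,v=proj('wrist',[rp(30,0,22)],T)[0].astype(int); x0,y0=u-60,v-60;k=5
c=cv2.resize(im[y0:y0+115,x0:x0+120],None,fx=k,fy=k,interpolation=cv2.INTER_CUBIC).copy()
for P,col in(([(0,-15,22),(0,15,22)],(255,0,0)),([(36,-12,22),(36,12,22)],(255,255,0)),([(44,-12,22),(44,12,22)],(0,255,0)),([(80,-12,22),(80,12,22)],(255,255,0)),([(88,-12,0),(88,12,0)],(255,0,255))):
    cv2.polylines(c,[((proj('wrist',[rp(*p) for p in P],T)-[x0,y0]+.5)*k).astype(np.int32)],False,col,1)
save('p4',c); print(robot.current_time_s())
E
```

```text
26.1
```

View pics/p4.png

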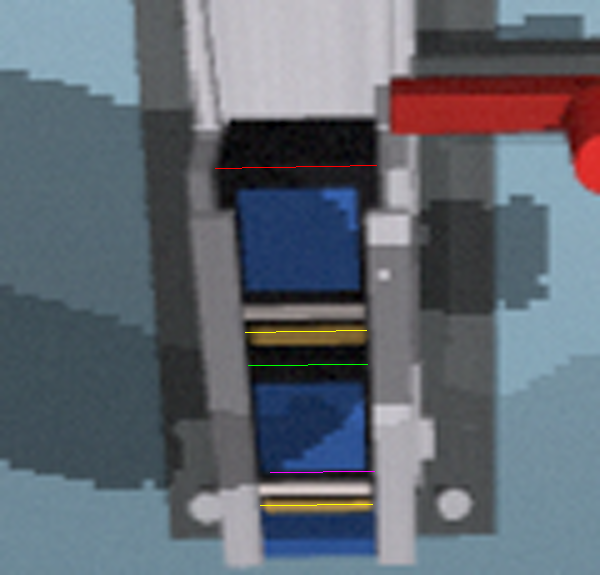

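Both sensors are in the tube, nose downhill and in line. The black/brass boundaries are at rows 322 and 498, against predicted 331 and 505, so they sit about 2 mm short. I nudge until the stop is felt, then shut the keeper.

```bash
python3 - <<'E'
from h import *
fingers.gripper_to(0)
robot.move_to(rp(-45,0,70),TR); robot.line_to(rp(-45,0,25),velocity=.15)
print('stop',robot.line_to(rp(-7,0,25),velocity=.04,f_stop=10)); st('push')
robot.line_to(rp(-45,0,25),velocity=.15); robot.line_to(rp(-45,0,90),velocity=.25)
robot.line_to(rp(-7,92,90),velocity=.25); robot.line_to(rp(-7,92,41),velocity=.15); st('side')
print('stop',robot.line_to(rp(-7,37,41),velocity=.05,f_stop=14)); st('keeper')
E
```

```text
stop False
push 28.94 gap 0.001 F [-2.2  3.8  6.6] rail [-10.9  -0.2  25.1]
side 30.77 gap 0.002 F [-0.2  0.2 -0.2] rail [-7.7 91.4 41. ]
stop False
keeper 32.02 gap -0.002 F [ 9.6 -1.1 -3.2] rail [-7.  41.4 41.9]
```

Both pushes ended on firm contact: the sensors at TCP x = −10.9 mm, and the keeper at y = 41.4 mm where 42.5 was predicted. I back off and check.

```bash
python3 - <<'E'
from h import *
robot.line_to(rp(-7,60,41),velocity=.1); robot.line_to(rp(-7,60,110),velocity=.25); st('up')
fingers.gripper_to(1.0)
robot.move_to([.62,-.085,.22],[180,0,90]);robot.pause(.2)
T=tool();im=vision.grab_frame('wrist')
u,v=proj('wrist',[rp(30,0,22)],T)[0].astype(int); x0,y0=u-60,v-60;k=5
c=cv2.resize(im[y0:y0+115,x0:x0+120],None,fx=k,fy=k,interpolation=cv2.INTER_CUBIC).copy()
for P,col in(([(36,-12,22),(36,12,22)],(255,255,0)),([(80,-12,22),(80,12,22)],(255,255,0)),([(-11,-16,16.5),(-3,-16,16.5)],(0,255,0)),([(-9,22,38.5),(-5,22,38.5)],(0,255,255))):
    cv2.polylines(c,[((proj('wrist',[rp(*p) for p in P],T)-[x0,y0]+.5)*k).astype(np.int32)],False,col,1)
save('p5',c); st('end')
E
```

```text
up 32.83 gap -0.002 F [-0.3  0.6  0. ] rail [ -6.4  59.7 111.7]
end 34.27 gap 0.997 F [ 1.1  0.1 -0.8] rail [-11.2  20.8 173.5]
```

View pics/p5.png

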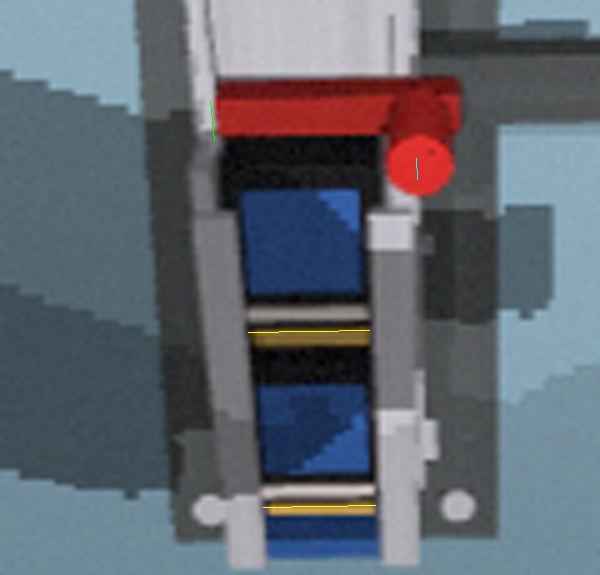

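The picture shows the keeper across: its bar end is at (218,108) and its knob at (420,167), within about 1 mm of the predicted shut position. Both sensors are seated nose downhill. Handing in.

```bash
python3 -c "
from h import *
workorder.close_job(); print(robot.current_time_s())"
```

```text
the job is handed in; nothing more can be done
the job is handed in; nothing more can be done
```

I slid both black sensors nose first into the larger rail's tube, pushed them home, and shut the red keeper behind them. I then let go and handed the job in; the clock read about 34 s at the last check.

- **Sensors:** The final push met firm contact, about 8 N, where the stop was expected. In the last picture both are right way up and in line with the channel. My projection puts them about 1–2 mm short of nominal. I take this as calibration error, since the push found no more travel; it is within the 6 mm tolerance.
- **Keeper:** It was pushed until it resisted at about 10 N. The last picture shows it within about 1 mm of its fully shut position.
- **Lens, screwdriver and jar:** I kept the arm clear of them and felt no unexpected contact, but I took no final picture to check their positions.
- **Rail fit:** Seven of the eight points I fitted agreed to about 3 pixels or better. The other was a badly guessed mouth corner, about 5 pixels off; contact heights and end positions then agreed with the fit.

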